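# Press a bearing home with one turn of the bench press

### The job

A bearing stands ready in the hub under the screw press. Push the press's hand wheel round clockwise (seen from above) by its upright red handle, through exactly one full turn, so that the bearing goes down flush and the handle comes back to where it was, then take the hand away. Push the handle with the fingertips or the outside of the fingers, without gripping it, and leave the bottle, pliers, screwdriver and spare wheel on the bench where they are.

Things in the scene. Friction and masses are not known exactly. Their poses are not given: they have to be found in the camera images.
- wheel_axis (a point): Centre of the press's level hand wheel, on its axis at mid-height of the rim, 182 mm above the bench at the start; wheel and screw sink 8 mm per clockwise turn. Aluminium, 3 spokes; rim 160 mm across its centre line, 18 mm thick (178 mm outside, top 9 mm above this point); hub 40 mm wide, up to 22 mm above this point. Press place and yaw differ each time.
- press_base (a point): Centre of the underside of the blue bench screw press, on the bench, under the wheel's axis; x and y along its base (170 x 260 x 22 mm). Two columns and a crosshead 250 mm long along y, 98 to 132 mm high (column nuts to 141 mm), under the wheel. Fixed. A robot wheel lies on its base under the screw.
- handle: Upright red machine handle on the rim, 80 mm from the wheel's axis: round, 19 mm thick at its foot, 24 mm from 36 to 52 mm up, 60 mm tall. Origin: centre of its lower end, 12.5 mm above the rim's centre line. It spins freely on its pin, so its yaw says nothing; its place round the wheel differs each time. Pushing it round takes 4 to 6 N.
- wheel (a joint): Angle of the hand wheel, rad: 0 at the start, growing as it turns clockwise seen from above (6.283 = one full turn, the handle back where it was over the bench). It stays where it is left, without coasting.
- bearing (a joint): How far the bearing (steel, 28 mm across) is pressed into the hub of the robot wheel on the press's base, m: 0 at the start, 6 mm proud with the press's pad 2 mm above it; 0.006 is flush. Moves only when the pad pushes it down (the pad sinks 8 mm per turn of the wheel) and does not come back up.
- screw: The press's screw with all that it carries (round dark pressure pad 26 mm across, threaded spindle, hand wheel and handle). Origin: centre of the pad's lower face, on the wheel's axis, 56 mm above the bench at the start.
- oil_bottle: Clear oil bottle with red nozzle, standing loose on the bench beside the press: 38 mm across, 90 mm tall. Origin: centre of its underside. To be left alone.
- spare_wheel: Spare robot wheel, black tyre with yellow and metal hub, lying loose on the bench beside the press: 82 mm across, 26 mm high. Origin: centre of its underside. To be left alone.
- screwdriver: Screwdriver with yellow handle, 200 mm long, 26 mm thick at the handle, lying on the bench between the robot and the press. Origin: mid-length, underside. To be left alone.
- pliers: Red-handled pliers lying on the bench beyond the press, 170 mm long, 14 mm high. Origin: mid-length, underside. To be left alone.

How it is judged:
On the way, in this order (a step that is already met when the one before it is completed fails the run):
1. the fingers push the handle past the first quarter of the turn (value of joint wheel between 1.2 and 3.1 rad and contact force between the fingers and handle above 0.3 N), for 0.1 s.
2. the fingers push the handle through the last half of the turn (value of joint wheel between 3.6 and 6.2 rad and contact force between the fingers and handle above 0.3 N), for 0.1 s.
At the end, for the whole second after the job is handed in: The hand wheel stands still one full clockwise turn from its start, within 0.16 rad (9 degrees); the bearing is flush with the hub within 1.2 mm; bottle, spare wheel, screwdriver and pliers are within 20 mm of where they were (value of joint wheel between 6.123 and 6.443 rad and velocity of joint wheel between -0.05 and 0.05 rad/s and value of joint bearing between 0.0048 and 0.0072 m and distance of each of oil_bottle, spare_wheel, screwdriver, pliers from where it was at the start of the episode below 0.02 m); the robot touches nothing.
It fails at once if the wheel is turned the wrong way (more than 0.25 rad anticlockwise of its start) (value of joint wheel below -0.25 rad).
It fails at once if the wheel is turned well past one turn (by more than 0.5 rad) (value of joint wheel above 6.78 rad).
It fails at once if the handle is gripped, or the wheel is forced (over 25 N) (contact force between the fingers and screw above 25 N).
It fails at once if something lying on the bench is pushed away, lifted or carried (moved more than 30 mm) (distance of any of oil_bottle, spare_wheel, screwdriver, pliers from where it was at the start of the episode above 0.03 m).
It also fails if it takes over 58 s, if anything falls off the work surface, if the arm or the gripper's body presses on something with over 40 N, if the wrist force passes 120 N, or if a joint passes its speed limit or range.

### The arm

A 6-joint arm with a two-finger parallel gripper is mounted at the origin on the work surface. World frame = base frame: x ahead of the robot, y to its left, z up, the work surface at z = 0. Lengths are in m, angles in rad, forces in N, time in s.
With the tool pointing down it reaches from about 0.25 to 0.725 m from the base axis. Payload 4 kg.
Tool frame: the origin (TCP) lies at the very end of the fingers, on their centre line; the grasp point (between the pads) lies 19 mm behind it (ctrl.grip_point_offset is the distance from the TCP to the grasp point, in m); z points along the fingers, y is the direction in which the jaws open and shut (so a half turn about z gives the same grasp; the last joint's range is limited). The gripper opens to 85 mm and grips with 20 to 120 N. Pads are 22 mm wide; open, the fingers measure 114 mm over their backs; the gripper's body (76 mm by 85 mm) begins 54 mm behind the grasp point. The pads swing forward as they close: fully open they stand 13 mm farther back than shut.
Start: joints at [1.333, 0.241, 0.005, 1.335, 0, 1.571], TCP at [0.118, 0.486, 0.231] pointing down, gripper open.
Joint ranges: [-2.72, 2.72], [-1.05, 1.87], [-1.09, 1.28], [-1.99, 2.15], [-1.42, 1.44], [-3.14, 3.14]. Speed limits (rad/s): [2.79, 2.79, 3.14, 3.14, 3.14, 3.14].

### API

Orientations are given as a unit quaternion [w, x, y, z].
In Python, from plant import ctrl gives the robot as it stands.
- The arm moves only by the shell command python3 -m pendant 'ROWS' [FORCE]. ROWS is JSON, one flat list of numbers, 5 for each row, row after row: the shift along the tool's x, y, z in cm, then the turn about the tool's z in degrees, then the closure, from 0 (fully open) to 1 (shut). In form: [dx, dy, dz, yaw, jaw, dx, dy, dz, yaw, jaw, ...]. A call has 1 to 10 rows; each row is the pose to reach, as a shift and turn from the pose commanded when the call began, along the tool's axes at that moment; what a row does not reach only later rows make up. A row lasts 1/10 s, in which the tool goes at most 50 mm and 8.59 degrees, less where a joint would pass 70% of its speed; a pose out of reach is approached as far as the arm can. A call with a gripper value outside its range is refused whole. The fingers move at their own pace and stop on an object; FORCE is the grip in N (left out, the last holds). Time passes only in rows, so rows that repeat a pose let the fingers close. It gives the time, the measured TCP pose, the force and the opening at its end, in the units of the state.
- ctrl.get_obs(): the state, without advancing time (a new reading comes with each control period).
- ctrl.grab_frame(name): name is "side" or "top" or "wrist"; returns the picture (384x512x3 uint8, blue, green, red); there is no depth.
- ctrl.camera_info(name): a dict with "mtx" (3x3 intrinsics, pixels), "R" (3x3) and "t" (3): a world point X has camera coordinates R X + t. Camera axes: x right, y down, z forward; pixel columns grow to the right and rows downward; lengths in m; the calibration is good to about 2 mm. A picture is of the moment at which its call begins: read the wrist's pose just before it. camera_info takes no time and is no camera call; for the wrist camera it gives the pose at the moment of the call.
- ctrl.close_job(): hands the job in, once; it reports no verdict.
Trained networks look in the newest picture that a camera, given by its name, has taken for a name from the list of things; names that differ only in an ending like _2 or _b are one class to them, and where a whole thing is asked for, a point or a joint stands for the part that bears it (a point fixed in the world has none). Each returns a list of dicts, best first, with "p" (0 to 1); they miss things now and then, are a little off and sometimes report something else, mostly with a low value. They report only what shows in the picture. A call takes as long as a camera call.
- ctrl.search_frame(target, camera): "location" ([column, row] in pixels, amid what is visible of it).
The state is a dict: "t": time; "qpos": joint angles; "joint_vel": joint speeds; "effort": joint torques, N m; "tcp_pos": TCP position; "ee_rot": TCP orientation; "contact_force": force on the tool from outside, world axes, zero at the start; "wrist_torque": the same for the moment, N m; "opening": finger opening in m.
Only numpy, scipy, OpenCV 4.12 (cv2) and the standard library are available. Lean on these libraries where they do the work, as an engineer would, in place of code of your own. Each camera call takes 0.05 s, during which the arm holds its last target.

## Working session

There is one attempt and no reset: what is moved stays moved. The work goes in short steps, Python scripts to look and compute and a shell command to move; the robot and the scene stay as the last step left them, time stands still between calls to the robot, and variables do not carry over. Pictures are saved under pics/ and viewed, and the job is handed in when it is done.

```bash
ls; mkdir -p pics; python3 - <<'E'
from plant import ctrl
import cv2, numpy as np
print(ctrl.get_obs())
for n in ("side","top","wrist"):
    f=ctrl.grab_frame(n); cv2.imwrite(f"pics/{n}0.png",f)
    ci=ctrl.camera_info(n); print(n,ci)
    for t in ("handle","wheel_axis","press_base","oil_bottle","spare_wheel","screwdriver","pliers"):
        try: print(n,t,ctrl.search_frame(t,n)[:2])
        except Exception as e: print(t,e)
E
```

```text
pics
{'t': 0.0, 'qpos': array([1.33300367e+00, 2.41397264e-01, 3.72207555e-03, 1.33518675e+00,
       2.17559949e-05, 1.57083483e+00]), 'joint_vel': array([-0.00014506, -0.0002122 ,  0.00147004, -0.00110176,  0.00060627,
       -0.00015076]), 'effort': array([ 1.72427153e-04, -3.72314072e+01,  2.52410281e+01,  1.69474591e-02,
       -6.69837527e-05,  4.23951263e-06]), 'tcp_pos': array([0.11762465, 0.48532141, 0.23041998]), 'ee_rot': array([-1.33288962e-04,  1.18635462e-01,  9.92937340e-01, -1.02422477e-03]), 'contact_force': array([ 6.89259290e-01,  5.20078548e-01, -5.19379317e-04]), 'wrist_torque': array([-0.06092929,  0.02424718, -0.02162455]), 'opening': 0.08534953834583887}
side {'mtx': array([[402.46951092,   0.        , 256.16136721],
       [  0.        , 402.46951092, 189.21472055],
       [  0.        ,   0.        ,   1.        ]]), 'R': array([[ 0.69057272, -0.72304273, -0.01784711],
       [-0.52599864, -0.48513488, -0.69854819],
       [ 0.49642194,  0.49178588, -0.71534041]]), 't': array([-0.34828048,  0.44063633,  0.62185172])}
side handle [{'location': [287.2, 179.4],
[... 1046 characters left out ...]
_wheel [{'location': [218.3, 162.4], 'p': 0.8}]
top screwdriver [{'location': [323.0, 274.6], 'p': 0.81}]
top pliers [{'location': [330.0, 141.9], 'p': 0.8}]
wrist {'mtx': array([[293.18078501,   0.        , 256.15067688],
       [  0.        , 293.18078501, 192.27803495],
       [  0.        ,   0.        ,   1.        ]]), 'R': array([[ 2.35059570e-01,  9.71980890e-01,  3.83505498e-04],
       [ 9.19444817e-01, -2.22482405e-01,  3.24226477e-01],
       [ 3.15227263e-01, -7.58599243e-02, -9.45979410e-01]]), 't': array([-0.50030377, -0.04297136,  0.38041684])}
wrist handle []
wrist wheel_axis []
wrist press_base []
wrist oil_bottle []
wrist spare_wheel []
wrist screwdriver []
wrist pliers []
```

View pics/side0.png

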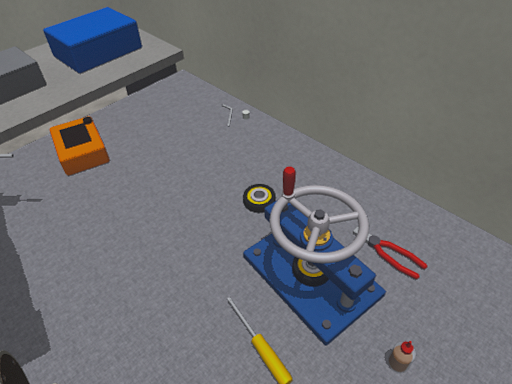

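View pics/top0.png

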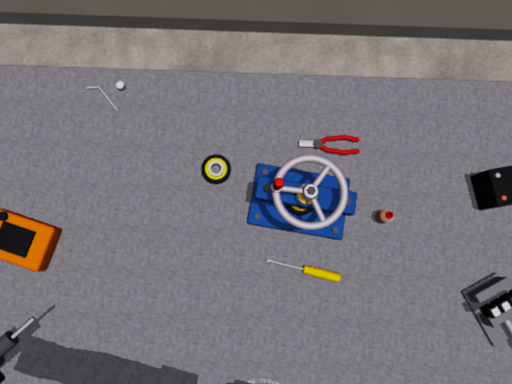

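Top view: the rim is centred near (311,191), with the red handle at (278,184). Side view: the handle is at (288,180). I'll fit the wheel centre on the known circle in both pictures, and triangulate the handle.

```bash
cat > h.py <<'E'
import numpy as np, cv2
from scipy.optimize import minimize, least_squares
def proj(ci,X):
    c=np.asarray(X)@ci["R"].T+ci["t"]; u=c@ci["mtx"].T; return u[:,:2]/u[:,2:]
def onplane(ci,px,z):
    d=ci["R"].T@np.linalg.inv(ci["mtx"])@np.array([px[0],px[1],1.]); o=-ci["R"].T@ci["t"]
    return o+d*(z-o[2])/d[2]
def red(f):
    h=cv2.cvtColor(f,cv2.COLOR_BGR2HSV); return (((h[...,0]<8)|(h[...,0]>172))&(h[...,1]>150)&(h[...,2]>60)).astype(np.uint8)
E
python3 - <<'E'
from h import *
from plant import ctrl
I={n:cv2.imread(f"pics/{n}0.png") for n in("top","side")}; C={n:ctrl.camera_info(n) for n in I}
a=np.linspace(0,2*np.pi,180,endpoint=False)
G={n:cv2.GaussianBlur(np.minimum(I[n].min(2),190).astype(np.float32)*((I[n].max(2).astype(int)-I[n].min(2))<40),(0,0),1.5) for n in I}
def cost(p,names):
    s=0
    for n in names:
        X=np.c_[p[0]+.08*np.cos(a),p[1]+.08*np.sin(a),0*a+.182]; u=proj(C[n],X).astype(np.float32)
        s-=cv2.remap(G[n],u[:,0].reshape(-1,1),u[:,1].reshape(-1,1),1).mean()
    return s
p0=onplane(C["top"],(311,191),.2)[:2]; print(p0)
for nm in (["top"],["side"],["top","side"]):
    best=min((minimize(cost,p0+np.array([i,j])*.01,args=(nm,),method="Nelder-Mead") for i in(-1,0,1) for j in(-1,0,1)),key=lambda r:r.fun); print(nm,best.x,best.fun)
c=best.x
for n in I:
    k,l,s,m=cv2.connectedComponentsWithStats(red(I[n]))
    print(n,[(s[i],m[i]) for i in range(1,k) if s[i][4]>20])
# handle: mid pt z=.182+.0125+.03
for n,t in(("side",(288,181)),("top",(278.5,184))):
  for z in(.2245,.25):
    P=onplane(C[n],t,z); print(n,z,P,np.linalg.norm(P[:2]-c),np.degrees(np.arctan2(*(P[:2]-c)[::-1])))
for t,px,z in(("bottle",(386,216),.045),("spare",(216,169),.02),("sd",(305,270),.01),("sdtip",(268,260),.01),("sdend",(341,278),.01),("pl",(328,145),.01)): print(t,onplane(C["top"],px,z))
for px in((257,166),(350,178),(343,238),(249,222)): print("base",onplane(C["top"],px,.022))
E
```

```text
[ 0.57348346 -0.09374064]
['top'] [ 0.57622072 -0.09504931] -165.15167236328125
['side'] [ 0.57726961 -0.09306313] -163.8041229248047
['top', 'side'] [ 0.57662513 -0.0942403 ] -327.55609130859375
top [(array([321, 135,  38,   8, 170], dtype=int32), array([339.61764706, 138.21176471])), (array([320, 145,  39,  10, 179], dtype=int32), array([338.74860335, 150.53631285])), (array([274, 178,  10,  10,  80], dtype=int32), array([278.4  , 182.425])), (array([386, 211,   8,   8,  45], dtype=int32), array([389.04444444, 214.46666667]))]
side [(array([283, 167,  12,  28, 199], dtype=int32), array([289.03015075, 177.55276382])), (array([374, 240,  53,  39, 574], dtype=int32), array([399.27874564, 257.62891986])), (array([401, 341,  12,  13, 107], dtype=int32), array([406.54205607, 347.25233645]))]
side 0.2245 [ 0.58097255 -0.01363352  0.2245    ] 0.08072392679286515 86.91282113228708
side 0.25 [ 0.56058008 -0.02976814  0.25      ] 0.06643871642111478 103.97517743635642
top 0.2245 [ 0.58326907 -0.01633722  0.2245    ] 0.07818588542196934 85.12534370290587
top 0.25 [ 0.5787446  -0.01370003  0.25      ] 0.0805681533236821 88.49257479681269
bottle [ 0.53719229 -0.32174969  0.045     ]
spare [0.65630469 0.13458677 0.02      ]
sd [ 0.38981604 -0.1124154   0.01      ]
sdtip [ 0.41369559 -0.01287754  0.01      ]
sdend [ 0.37120449 -0.20894097  0.01      ]
pl [ 0.73638608 -0.17619118  0.01      ]
base [0.66762119 0.02242764 0.022     ]
base [ 0.64160964 -0.2335473   0.022     ]
base [ 0.47717434 -0.21240236  0.022     ]
base [0.5132502 0.040833  0.022    ]
```

```bash
python3 -m pendant '[-3.5,-2.5,0,7.6,1,-7,-5,0,15.3,1,-10.5,-7.5,0,22.9,1,-14,-10,0.4,30.5,1,-17.5,-12.5,0.8,38.2,1,-21,-15,1.2,45.8,1,-24.5,-17.5,1.6,53.5,1,-28,-20,1.8,61.1,1,-31.5,-22.5,1.8,68.7,1,-35,-25,1.8,76.4,1]' 20; python3 - <<'E'
from plant import ctrl
from scipy.spatial.transform import Rotation as R
o=ctrl.get_obs(); print(o["qpos"],o["tcp_pos"],R.from_quat(o["ee_rot"],scalar_first=True).as_matrix().round(3))
E
```

```text
t: 2.2
tcp_pos: [0.4, 0.159, 0.2135]
ee_rot: [0.0, 0.709, 0.705, 0.0]
contact_force: [1.3, 0.2, -1.0]
opening: -0.0002
[ 3.78261549e-01  1.12131724e-01 -1.99828914e-01  1.25816246e+00
  1.79068993e-04  1.95513019e+00] [0.39998696 0.15901263 0.21348542] [[ 0.006  1.     0.001]
 [ 1.    -0.006  0.   ]
 [ 0.     0.001 -1.   ]]
```

```bash
python3 -m pendant '[-4,3,0,0,1,-8,6,0,0,1,-12,9,0,0,1,-15,11,0,0,1,-17,12.5,0,0,1,-17.9,13,0,0,1,-17.9,13,0,0,1]'; python3 - <<'E'
from h import *
from plant import ctrl
o=ctrl.get_obs(); print(o["tcp_pos"],o["contact_force"])
for n in("side","top","wrist"):
    f=ctrl.grab_frame(n); cv2.imwrite(f"pics/{n}1.png",f)
a,b,c=[cv2.imread(f"pics/{n}1.png") for n in("side","top","wrist")]
s=cv2.resize(a[120:320,180:440],(520,400)); t=cv2.resize(b[100:300,220:420],(400,400))[:,:]
cv2.imwrite("pics/c1.png",cv2.resize(np.hstack([s,t]),None,fx=.86,fy=.86))
E
```

```text
t: 2.9
tcp_pos: [0.5291, -0.0193, 0.213]
ee_rot: [-0.0, 0.708, 0.706, -0.0]
contact_force: [-0.0, 0.4, -1.0]
opening: -0.0003
[ 0.52913062 -0.0193334   0.21296691] [-1.34865174e-04  4.47553191e-01 -9.51508715e-01]
```

View pics/c1.png

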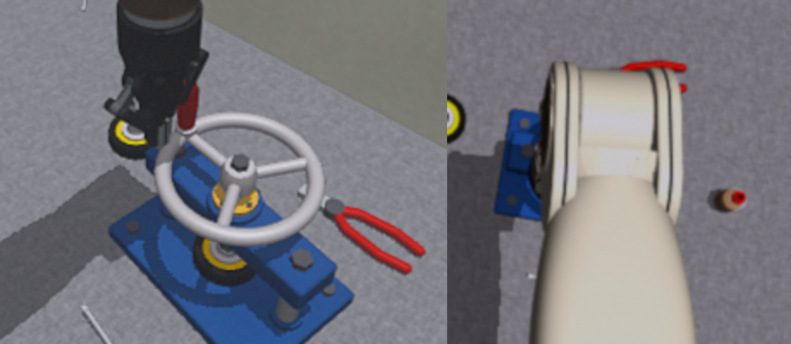

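View pics/wrist1.png

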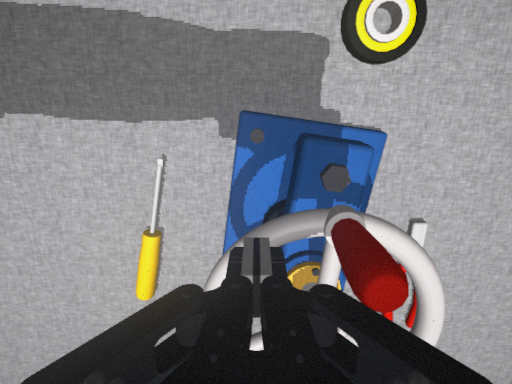

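Side view: the closed fingertips stand just behind the red handle, on the −x side. Wrist view: the handle foot is near (345,215) and its top near (385,290). The knuckles flare out above the tips, so I'll contact higher on the handle. First I'll fit the start angle from all the pictures.

```bash
cat >> h.py <<'E'
def mesh(c,th,dz=0):
    hs=np.array([0,.018,.036,.044,.052,.06]); r=np.array([.0095,.0105,.012,.012,.012,.008]); a=np.linspace(0,2*np.pi,24,endpoint=False)
    p=np.array(c)+.08*np.array([np.cos(th),np.sin(th)])
    return np.vstack([np.c_[p[0]+R*np.cos(a),p[1]+R*np.sin(a),0*a+.1945+dz+h] for h,R in zip(hs,r)])
def sil(ci,c,th,dz,shape=(384,512)):
    m=np.zeros(shape,np.uint8); cv2.fillConvexPoly(m,cv2.convexHull((proj(ci,mesh(c,th,dz))*16).astype(np.int32)),1,shift=4); return m
def fit(ci,mask,c,dz=0,lo=0,hi=360):
    b=[]
    for d in np.arange(lo,hi,1.):
        s=sil(ci,c,np.radians(d),dz); b.append(((s&mask).sum()/max(1,(s|mask).sum()),d))
    return sorted(b)[::-1][:3]
def blob(f,near):
    k,l,s,m=cv2.connectedComponentsWithStats(red(f)); i=1+np.argmin(np.linalg.norm(m[1:]-near,axis=1)+1e3*(s[1:,4]<20)); return (l==i).astype(np.uint8)
E
python3 - <<'E'
from h import *
from plant import ctrl
c=(.5766,-.0942)
for n,i,near in(("side",0,(288,178)),("top",0,(278,183)),("wrist",1,(370,270))):
    f=cv2.imread(f"pics/{n}{i}.png"); m=blob(f,near); print(n,m.sum(),fit(ctrl.camera_info(n),m,c,0,60,120))
E
```

```text
side 199 [(np.float64(0.5452054794520548), np.float64(85.0)), (np.float64(0.5378378378378378), np.float64(87.0)), (np.float64(0.5363881401617251), np.float64(86.0))]
top 80 [(np.float64(0.5755395683453237), np.float64(84.0)), (np.float64(0.5714285714285714), np.float64(82.0)), (np.float64(0.5683453237410072), np.float64(87.0))]
wrist 4353 [(np.float64(0.9270404849534531), np.float64(85.0)), (np.float64(0.8786151572725354), np.float64(84.0)), (np.float64(0.8784612132741493), np.float64(86.0))]
```

```bash
cat > path.py <<'E'
import numpy as np
C=np.array([.5766,-.0942])
def pos(phi,r=.08): return C+r*np.array([np.cos(np.radians(phi)),np.sin(np.radians(phi))])
cur=np.array([.530,-.020]); phi=122
k=0
while phi>-256:
    print(f"call{k} from phi {phi} cmd {cur.round(4)}"); out=[]
    for i in range(10):
        phi-=5; p=pos(phi); out.append("%.1f,%.1f"%((p[1]-cur[1])*100,(p[0]-cur[0])*100))
    cur=cur+np.array([float(out[-1].split(",")[1]),float(out[-1].split(",")[0])])/100
    print("  ".join(out)); k+=1
E
python3 path.py
```

```text
call0 from phi 122 cmd [ 0.53 -0.02]
-0.3,1.0  -0.0,1.7  0.2,2.3  0.4,3.0  0.5,3.7  0.6,4.4  0.6,5.1  0.5,5.8  0.4,6.5  0.2,7.1
call1 from phi 72 cmd [ 0.601 -0.018]
-0.3,0.7  -0.6,1.3  -0.9,1.9  -1.3,2.5  -1.8,3.0  -2.3,3.5  -2.8,3.9  -3.4,4.3  -4.0,4.7  -4.6,5.0
call2 from phi 22 cmd [ 0.651 -0.064]
-0.7,0.2  -1.4,0.4  -2.0,0.5  -2.7,0.6  -3.4,0.5  -4.1,0.5  -4.8,0.4  -5.5,0.2  -6.1,-0.1  -6.8,-0.4
call3 from phi -28 cmd [ 0.647 -0.132]
-0.6,-0.3  -1.1,-0.7  -1.7,-1.2  -2.2,-1.7  -2.6,-2.2  -3.0,-2.8  -3.3,-3.4  -3.6,-4.0  -3.9,-4.7  -4.0,-5.4
call4 from phi -78 cmd [ 0.593 -0.172]
-0.2,-0.7  -0.2,-1.4  -0.2,-2.1  -0.1,-2.8  -0.0,-3.4  0.2,-4.1  0.4,-4.8  0.7,-5.4  1.1,-6.0  1.5,-6.6
call5 from phi -128 cmd [ 0.527 -0.157]
0.4,-0.5  0.9,-1.0  1.5,-1.4  2.0,-1.8  2.6,-2.2  3.3,-2.5  3.9,-2.7  4.6,-2.9  5.3,-3.0  6.0,-3.0
call6 from phi -178 cmd [ 0.497 -0.097]
0.7,-0.0  1.4,0.0  2.1,0.2  2.8,0.4  3.4,0.6  4.0,0.9  4.6,1.3  5.2,1.7  5.7,2.1  6.2,2.6
call7 from phi -228 cmd [ 0.523 -0.035]
0.5,0.5  0.9,1.1  1.2,1.7  1.5,2.4  1.7,3.0  1.9,3.7  2.0,4.4  2.1,5.1  2.1,5.8  2.0,6.5
```

```bash
python3 -m pendant '[0,0,-1,0,1,0,0,-1.5,0,1,-0.1,0.8,-1.5,0,1,0,1.5,-1.5,0,1,0.2,2.0,-1.5,0,1,0.3,2.5,-1.5,0,1,0.4,3.0,-1.5,0,1,0.5,3.7,-1.5,0,1,0.6,4.4,-1.5,0,1,0.6,5.1,-1.5,0,1]'; python3 - <<'E'
from h import *
from plant import ctrl
f=ctrl.grab_frame("wrist"); ci=ctrl.camera_info("wrist"); cv2.imwrite("pics/w2.png",f)
print(fit(ci,red(f),(.5766,-.0942),-.0005,20,120))
cv2.imwrite("pics/s2.png",cv2.resize(ctrl.grab_frame("side")[120:320,180:440],(520,400)))
E
```

```text
t: 4.05
tcp_pos: [0.5795, -0.0125, 0.2275]
ee_rot: [-0.001, 0.707, 0.707, -0.001]
contact_force: [-3.6, -1.1, -2.7]
opening: -0.0002
[(np.float64(0.47935840126216145), np.float64(70.0)), (np.float64(0.47935840126216145), np.float64(69.0)), (np.float64(0.46729215532968466), np.float64(68.0))]
```

View pics/w2.png

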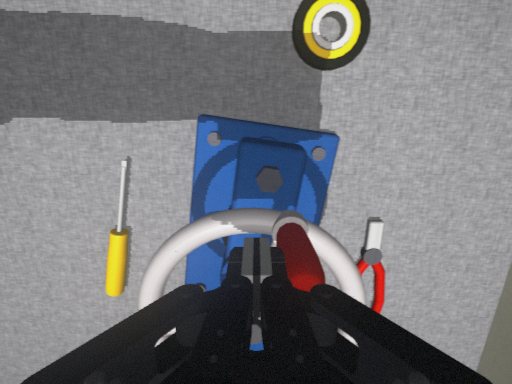

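View pics/s2.png

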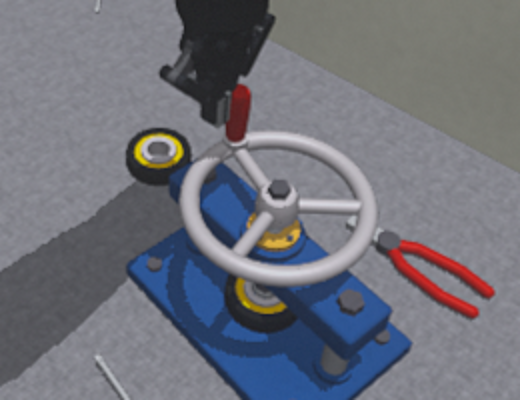

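The wrist and side views show the fingertip against the upper handle, with about 4 N of push. The handle has moved round to roughly 69°, so I'll carry on.

```bash
sed -i 's/^cur=.*; phi=.*/cur=np.array([.581,-.014]); phi=87/' path.py; python3 path.py
```

```text
call0 from phi 87 cmd [ 0.581 -0.014]
-0.1,0.7  -0.2,1.4  -0.4,2.0  -0.7,2.7  -1.0,3.3  -1.3,3.9  -1.7,4.5  -2.2,5.0  -2.7,5.5  -3.2,5.9
call1 from phi 37 cmd [ 0.64  -0.046]
-0.6,0.4  -1.2,0.8  -1.8,1.1  -2.5,1.3  -3.2,1.5  -3.8,1.6  -4.5,1.7  -5.2,1.6  -5.9,1.6  -6.6,1.5
call2 from phi -13 cmd [ 0.655 -0.112]
-0.7,-0.2  -1.3,-0.5  -2.0,-0.8  -2.6,-1.1  -3.1,-1.5  -3.7,-2.0  -4.2,-2.5  -4.6,-3.0  -5.0,-3.6  -5.3,-4.2
call3 from phi -63 cmd [ 0.613 -0.165]
-0.3,-0.6  -0.6,-1.3  -0.7,-2.0  -0.9,-2.7  -0.9,-3.4  -0.9,-4.1  -0.8,-4.8  -0.7,-5.4  -0.5,-6.1  -0.3,-6.8
call4 from phi -113 cmd [ 0.545 -0.168]
0.3,-0.6  0.7,-1.2  1.1,-1.8  1.5,-2.3  2.0,-2.8  2.6,-3.2  3.1,-3.6  3.7,-4.0  4.4,-4.3  5.0,-4.5
call5 from phi -163 cmd [ 0.5   -0.118]
0.7,-0.2  1.4,-0.3  2.1,-0.3  2.8,-0.3  3.5,-0.3  4.2,-0.1  4.9,0.1  5.5,0.3  6.1,0.6  6.7,1.0
call6 from phi -213 cmd [ 0.51  -0.051]
0.6,0.4  1.1,0.8  1.6,1.3  2.1,1.8  2.5,2.4  2.8,3.0  3.1,3.7  3.3,4.3  3.5,5.0  3.6,5.7
```

```bash
python3 -m pendant '[-0.1,0.7,0,0,1,-0.2,1.4,0,0,1,-0.4,2.0,0,0,1,-0.7,2.7,0,0,1,-1.0,3.3,0,0,1,-1.3,3.9,0,0,1,-1.7,4.5,0,0,1,-2.2,5.0,0,0,1,-2.7,5.5,0.1,0,1,-3.2,5.9,0.1,0,1]'; cat > look.py <<'E'
import sys
from h import *
from plant import ctrl
k,lo,hi,dz=sys.argv[1],*map(float,sys.argv[2:5])
o=ctrl.get_obs(); print(o["tcp_pos"].round(4),o["contact_force"].round(1),o["qpos"].round(2),"phi",np.degrees(np.arctan2(o["tcp_pos"][1]+.0942,o["tcp_pos"][0]-.5766)))
f=ctrl.grab_frame("side"); ci=ctrl.camera_info("side")
h=blob(f,proj(ci,mesh((.5766,-.0942),np.radians((lo+hi)/2),dz)).mean(0)); print(h.sum(),fit(ci,h,(.5766,-.0942),dz,lo,hi))
w=ctrl.grab_frame("wrist")
print(fit(ctrl.camera_info("wrist"),red(w),(.5766,-.0942),dz,lo,hi))
cv2.imwrite(f"pics/c{k}.png",np.hstack([cv2.resize(f[100:300,180:440],(442,340)),cv2.resize(w,(340,340))]))
E
python3 look.py 3 0 60 -.001
```

```text
t: 5.15
tcp_pos: [0.6397, -0.0452, 0.2276]
ee_rot: [0.0, 0.707, 0.707, 0.0]
contact_force: [-1.1, 2.5, -1.3]
opening: -0.0
[ 0.6397 -0.0452  0.2276] [-1.1  2.5 -1.3] [-0.07  0.53  0.43  1.46 -0.    1.5 ] phi 37.84205239594325
205 [(np.float64(0.5647382920110193), np.float64(24.0)), (np.float64(0.5540540540540541), np.float64(23.0)), (np.float64(0.5525606469002695), np.float64(21.0))]
[(np.float64(0.014918190567853706), np.float64(18.0)), (np.float64(0.014900264359528959), np.float64(17.0)), (np.float64(0.014889529298751201), np.float64(16.0))]
```

View pics/c3.png

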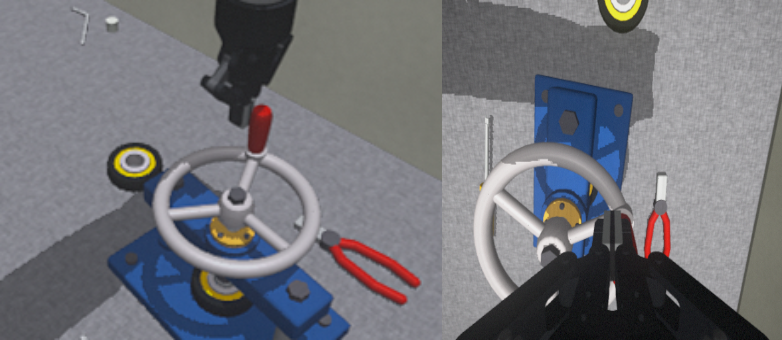

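The side view shows the handle at about 20°, with the fingertip following behind it. The push is working.

```bash
python3 -m pendant '[-0.6,0.4,0,0,1,-1.2,0.8,0,0,1,-1.8,1.1,0,0,1,-2.5,1.3,0,0,1,-3.2,1.5,0,0,1,-3.8,1.6,0,0,1,-4.5,1.7,0,0,1,-5.2,1.6,0,0,1,-5.9,1.6,0.1,0,1,-6.6,1.5,0.1,0,1]'; python3 look.py 4 -60 10 -.002
```

```text
t: 6.25
tcp_pos: [0.6541, -0.1111, 0.2266]
ee_rot: [0.0, 0.707, 0.707, 0.0]
contact_force: [0.6, 4.8, -0.8]
opening: -0.0001
[ 0.6541 -0.1111  0.2266] [ 0.6  4.8 -0.8] [-0.17  0.58  0.51  1.5   0.    1.4 ] phi -12.324434569443344
232 [(np.float64(0.581453634085213), np.float64(-28.0)), (np.float64(0.58), np.float64(-27.0)), (np.float64(0.5785536159600998), np.float64(-26.0))]
[(np.float64(0.005798301925864568), np.float64(-60.0)), (np.float64(0.005149109633125939), np.float64(-30.0)), (np.float64(0.005144694533762058), np.float64(-32.0))]
```

View pics/c4.png

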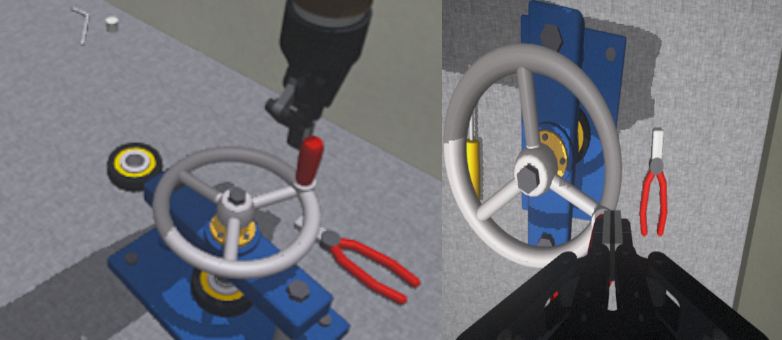

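The handle is at about −28°, with roughly 5 N of contact. On with the next stretch.

```bash
python3 -m pendant '[-0.7,-0.2,0,0,1,-1.3,-0.5,0,0,1,-2.0,-0.8,0,0,1,-2.6,-1.1,0,0,1,-3.1,-1.5,0,0,1,-3.7,-2.0,0,0,1,-4.2,-2.5,0,0,1,-4.6,-3.0,0,0,1,-5.0,-3.6,0.1,0,1,-5.3,-4.2,0.1,0,1]'; python3 look.py 5 -110 -50 -.003
```

```text
t: 7.35
tcp_pos: [0.612, -0.1647, 0.2259]
ee_rot: [0.001, 0.707, 0.707, 0.0]
contact_force: [5.3, 0.8, -1.6]
opening: 0.0002
[ 0.612  -0.1647  0.2259] [ 5.3  0.8 -1.6] [-0.26  0.52  0.4   1.45 -0.    1.31] phi -63.35154104620928
302 [(np.float64(0.6974595842956121), np.float64(-79.0)), (np.float64(0.6894977168949772), np.float64(-80.0)), (np.float64(0.6795454545454546), np.float64(-82.0))]
[(np.float64(0.20247167868177138), np.float64(-81.0)), (np.float64(0.20164102564102565), np.float64(-82.0)), (np.float64(0.2013945857260049), np.float64(-83.0))]
```

View pics/c5.png

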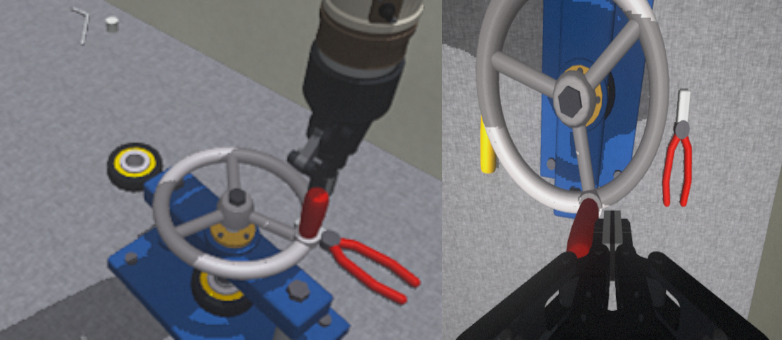

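The handle is at about −80°, and the fingers stay in contact at 5 N.

```bash
python3 -m pendant '[-0.3,-0.6,0,0,1,-0.6,-1.3,0,0,1,-0.7,-2.0,0,0,1,-0.9,-2.7,0,0,1,-0.9,-3.4,0,0,1,-0.9,-4.1,0,0,1,-0.8,-4.8,0,0,1,-0.7,-5.4,0,0,1,-0.5,-6.1,0.1,0,1,-0.3,-6.8,0.1,0,1]'; python3 look.py 6 -160 -90 -.004
```

```text
t: 8.45
tcp_pos: [0.5435, -0.1669, 0.2247]
ee_rot: [0.001, 0.707, 0.707, -0.0]
contact_force: [2.0, -1.2, -0.6]
opening: 0.0002
[ 0.5435 -0.1669  0.2247] [ 2.  -1.2 -0.6] [-0.3   0.38  0.18  1.37 -0.    1.27] phi -114.49265948163578
331 [(np.float64(0.7471783295711061), np.float64(-130.0)), (np.float64(0.7438202247191011), np.float64(-131.0)), (np.float64(0.7438202247191011), np.float64(-132.0))]
[(np.float64(0.44210259014728287), np.float64(-133.0)), (np.float64(0.4391789153573239), np.float64(-132.0)), (np.float64(0.42096048024012006), np.float64(-131.0))]
```

View pics/c6.png

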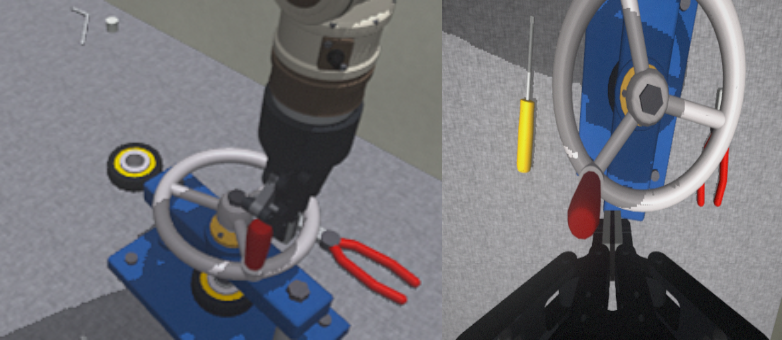

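The handle is at about −131°, so the next stretch goes past half a turn.

```bash
python3 -m pendant '[0.3,-0.6,0,0,1,0.7,-1.2,0,0,1,1.1,-1.8,0,0,1,1.5,-2.3,0,0,1,2.0,-2.8,0,0,1,2.6,-3.2,0,0,1,3.1,-3.6,0,0,1,3.7,-4.0,0,0,1,4.4,-4.3,0.1,0,1,5.0,-4.5,0.1,0,1]'; python3 look.py 7 -215 -140 -.005
```

```text
t: 9.55
tcp_pos: [0.4983, -0.116, 0.2235]
ee_rot: [-0.0, 0.707, 0.707, -0.0]
contact_force: [-0.5, -3.5, 1.2]
opening: 0.0
[ 0.4983 -0.116   0.2235] [-0.5 -3.5  1.2] [-0.23  0.27  0.02  1.32 -0.    1.34] phi -164.47720577027528
141 [(np.float64(0.33653846153846156), np.float64(-179.0)), (np.float64(0.3357142857142857), np.float64(-180.0)), (np.float64(0.33095238095238094), np.float64(-181.0))]
[(np.float64(0.4623629719853837), np.float64(-179.0)), (np.float64(0.46090335114133074), np.float64(-178.0)), (np.float64(0.45976732913233154), np.float64(-177.0))]
```

View pics/c7.png

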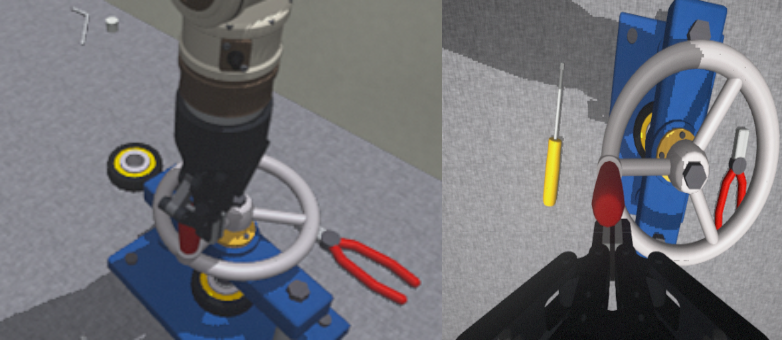

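The handle is at about −179°, on the near side, and bearing pressing has begun. Next stretch.

```bash
python3 -m pendant '[0.7,-0.2,0,0,1,1.4,-0.3,0,0,1,2.1,-0.3,0,0,1,2.8,-0.3,0,0,1,3.5,-0.3,0,0,1,4.2,-0.1,0,0,1,4.9,0.1,0,0,1,5.5,0.3,0,0,1,6.1,0.6,0.1,0,1,6.7,1.0,0.1,0,1]'; python3 look.py 8 -260 -190 -.006
```

```text
t: 10.65
tcp_pos: [0.5089, -0.0489, 0.2223]
ee_rot: [-0.0, 0.707, 0.707, -0.0]
contact_force: [-2.3, -3.8, -1.4]
opening: 0.0
[ 0.5089 -0.0489  0.2223] [-2.3 -3.8 -1.4] [-0.1   0.27  0.02  1.32  0.    1.48] phi 146.23445651979947
20 [(np.float64(0.05221932114882506), np.float64(-228.0)), (np.float64(0.052083333333333336), np.float64(-230.0)), (np.float64(0.05181347150259067), np.float64(-226.0))]
[(np.float64(0.6530828261444827), np.float64(-230.0)), (np.float64(0.6443041304919758), np.float64(-231.0)), (np.float64(0.6151656314699793), np.float64(-229.0))]
```

View pics/c8.png

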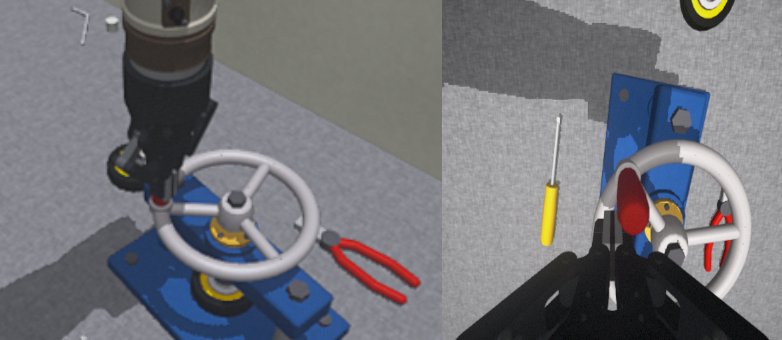

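The handle is at about −230° and the target is −275°. I'll do 35° more, then measure.

```bash
python3 -m pendant '[0.6,0.4,0,0,1,1.1,0.8,0,0,1,1.6,1.3,0,0,1,2.1,1.8,0,0,1,2.5,2.4,0,0,1,2.8,3.0,0,0,1,3.1,3.7,0,0,1,3.1,3.7,0,0,1]'; python3 look.py 9 -300 -240 -.0075
```

```text
t: 11.55
tcp_pos: [0.5472, -0.0175, 0.222]
ee_rot: [-0.0, 0.707, 0.707, 0.001]
contact_force: [-1.4, 0.7, -0.5]
opening: 0.0002
[ 0.5472 -0.0175  0.222 ] [-1.4  0.7 -0.5] [-0.03  0.34  0.11  1.35  0.    1.54] phi 110.98052838685732
110 [(np.float64(0.3047091412742382), np.float64(-267.0)), (np.float64(0.3013698630136986), np.float64(-265.0)), (np.float64(0.2997275204359673), np.float64(-264.0))]
[(np.float64(0.7703430677629713), np.float64(-267.0)), (np.float64(0.747823645043527), np.float64(-266.0)), (np.float64(0.733906770255272), np.float64(-268.0))]
```

View pics/c9.png

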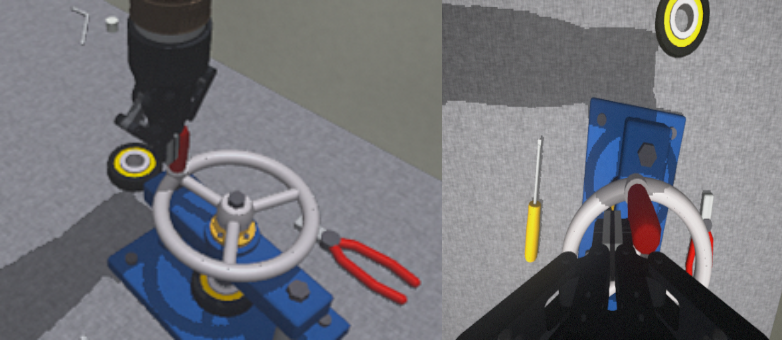

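The handle is at about −267°, so it's 8° short. I'll push 9 mm, back off 3 cm and re-measure without occlusion.

```bash
python3 -m pendant '[0.1,0.3,0,0,1,0.1,0.6,0,0,1,0.2,0.9,0,0,1,0.2,0.9,0,0,1,0.1,0,0,0,1,0,-1.0,0,0,1,-0.2,-1.8,0,0,1,-0.2,-1.8,0,0,1]'; python3 look.py 10 -300 -240 -.008;  python3 look.py 10 -300 -240 -.0075
```

```text
t: 12.45
tcp_pos: [0.527, -0.0209, 0.223]
ee_rot: [0.0, 0.707, 0.707, 0.0]
contact_force: [0.4, -0.5, 0.2]
opening: 0.0003
[ 0.527  -0.0209  0.223 ] [ 0.4 -0.5  0.2] [-0.04  0.3   0.06  1.33 -0.    1.53] phi 124.05479163104903
207 [(np.float64(0.575), np.float64(-272.0)), (np.float64(0.5734072022160664), np.float64(-273.0)), (np.float64(0.569060773480663), np.float64(-270.0))]
[(np.float64(0.7697385123127697), np.float64(-273.0)), (np.float64(0.75359394703657), np.float64(-272.0)), (np.float64(0.733862959285005), np.float64(-274.0))]
[ 0.5281 -0.0207  0.2229] [ 1.2 -0.4 -0.8] [-0.04  0.3   0.06  1.33  0.    1.53] phi 123.43290125042782
214 [(np.float64(0.5911602209944752), np.float64(-272.0)), (np.float64(0.5895316804407713), np.float64(-271.0)), (np.float64(0.5846994535519126), np.float64(-273.0))]
[(np.float64(0.7708491761723701), np.float64(-272.0)), (np.float64(0.7665995975855131), np.float64(-273.0)), (np.float64(0.7066895368782161), np.float64(-271.0))]
```

View pics/c10.png

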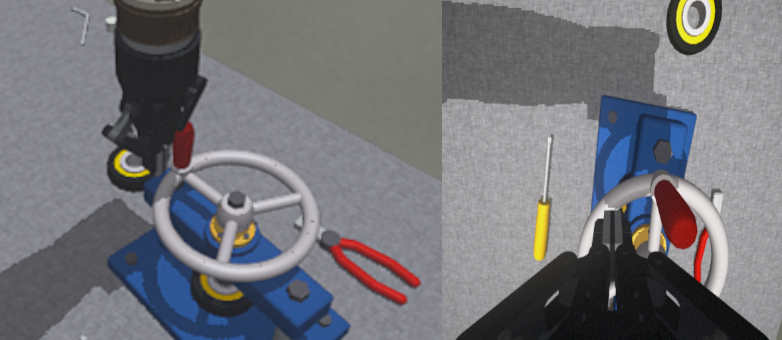

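Side and wrist fits both put the handle at −272 to −273° (target −275°). I'll withdraw clear and compare directly with the first pictures.

```bash
python3 -m pendant '[2,-2,0,0,1,4,-4,0,0,1,8,-7,-1,0,1,12,-10,-1,0,1,16,-13,-1,0,1,20,-15,-1,0,1,24,-17,-1,0,1,28,-18,-1,0,1,32,-19,-1,0,1,36,-20,-1,0,1]'; python3 - <<'E'
from h import *
from plant import ctrl
print(ctrl.get_obs()["tcp_pos"])
c=(.5766,-.0942)
for n,near in(("side",(288,180)),("top",(278,184))):
    f=ctrl.grab_frame(n); cv2.imwrite(f"pics/{n}11.png",f); m=blob(f,near); g=cv2.imread(f"pics/{n}0.png"); m0=blob(g,near); ci=ctrl.camera_info(n)
    cen=lambda m:np.argwhere(m).mean(0)[::-1]
    print(n,"centroids",cen(m0),cen(m)," predicted shifts:")
    for d in(70,75,80,85,90,95): print(d,(proj(ci,mesh(c,np.radians(d),-.008)).mean(0)-proj(ci,mesh(c,np.radians(85),0)).mean(0)).round(1))
    print(fit(ci,m,c,-.008,60,110), fit(ci,m0,c,0,60,110))
    for t in("oil_bottle","spare_wheel","screwdriver","pliers"): print(t,[(x["location"],x["p"]) for x in ctrl.search_frame(t,n)[:1]])
E
```

```text
t: 13.65
tcp_pos: [0.3276, 0.3416, 0.2326]
ee_rot: [0.0, 0.707, 0.707, 0.001]
contact_force: [0.5, 0.0, -0.6]
opening: 0.0001
[0.3275974  0.34156979 0.23256425]
side centroids [289.03015075 177.55276382] [287.64705882 177.66911765]  predicted shifts:
70 [ 8.7 -1.4]
75 [ 5.6 -0.1]
80 [2.6 1.4]
85 [-0.2  3.1]
90 [-2.8  5. ]
95 [-5.1  7. ]
[(np.float64(0.37777777777777777), np.float64(88.0)), (np.float64(0.3767313019390582), np.float64(87.0)), (np.float64(0.3746556473829201), np.float64(86.0))] [(np.float64(0.5452054794520548), np.float64(85.0)), (np.float64(0.5378378378378378), np.float64(87.0)), (np.float64(0.5363881401617251), np.float64(86.0))]
oil_bottle [([404.3, 357.2], 0.95)]
spare_wheel [([260.5, 196.0], 0.69)]
screwdriver [([268.7, 356.7], 0.71)]
pliers [([394.8, 250.9], 0.62)]
top centroids [278.4   182.425] [277.8125 184.7   ]  predicted shifts:
70 [ 1.7 -8.2]
75 [ 0.8 -5.4]
80 [ 0.1 -2.4]
85 [-0.4  0.6]
90 [-0.5  3.7]
95 [-0.5  6.8]
[(np.float64(0.5925925925925926), np.float64(89.0)), (np.float64(0.5882352941176471), np.float64(88.0)), (np.float64(0.583941605839416), np.float64(86.0))] [(np.float64(0.5755395683453237), np.float64(84.0)), (np.float64(0.5714285714285714), np.float64(82.0)), (np.float64(0.5683453237410072), np.float64(87.0))]
oil_bottle [([317.6, 272.6], 0.73)]
spare_wheel [([220.8, 166.0], 0.83)]
screwdriver [([320.1, 275.2], 0.98)]
pliers [([330.1, 141.9], 0.75)]
```

```bash
python3 -c "
import cv2,numpy as np
v=[np.vstack([cv2.resize(cv2.imread(f'pics/side{k}.png')[110:310,180:440],(390,300)),cv2.resize(cv2.imread(f'pics/top{k}.png')[100:290,180:427],(390,300))]) for k in (0,11)]
cv2.imwrite('pics/cmp.png',np.hstack(v))"
```

```text
(no output)
```

View pics/cmp.png

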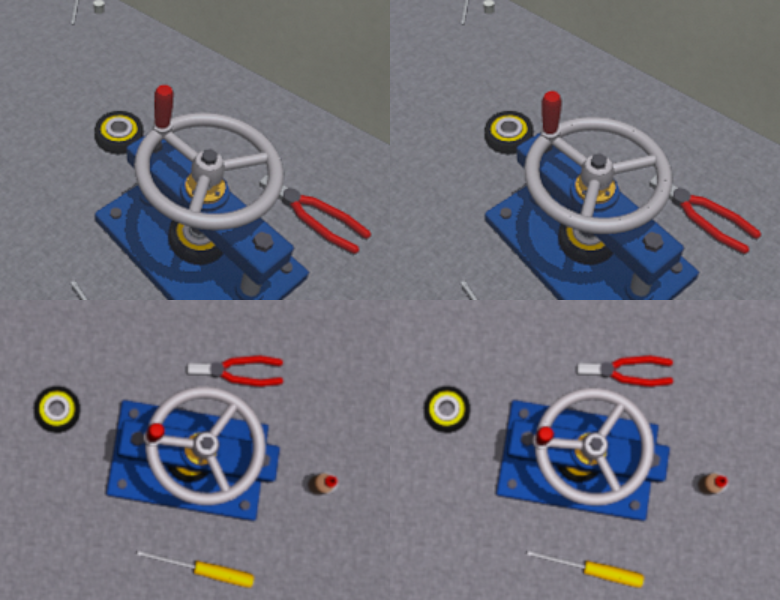

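Compared with the start, only the handle has changed: in the top view it sits about 2.3 px lower, and nothing on the bench has moved. That makes it about 3–4° short, which is within tolerance. There's plenty of time, so I'll nudge it 4 mm further for margin.

```bash
python3 -m pendant '[-4,1,0,0,1,-8,2,0,0,1,-12,4,0,0,1,-16,6,0,0,1,-20,8,0,0,1,-24,11,0.5,0,1,-28,14,1,0,1,-32,16,1,0,1,-35,18,1,0,1,-36,19.5,1,0,1]' && python3 -m pendant '[0,0,0,0,1,0.2,0.8,0,0,1,0.4,1.6,0,0,1,0.4,2.3,0,0,1,0.4,2.8,0,0,1,0.4,3.2,0,0,1,0.4,3.6,0,0,1,0.4,3.6,0,0,1,0.3,2.5,0,0,1,0,0.5,0,0,1]' && python3 -m pendant '[2,-2,0,0,1,4,-4,0,0,1,8,-7,-1,0,1,12,-10,-1,0,1,16,-13,-1,0,1,20,-15,-1,0,1,24,-17,-1,0,1,28,-18,-1,0,1,32,-19,-1,0,1,36,-20,-1,0,1]'; python3 - <<'E'
from h import *
from plant import ctrl
c=(.5766,-.0942)
for n,near in(("side",(288,180)),("top",(278,184))):
    f=ctrl.grab_frame(n); cv2.imwrite(f"pics/{n}12.png",f); m=blob(f,near); ci=ctrl.camera_info(n)
    print(n,np.argwhere(m).mean(0)[::-1],fit(ci,m,c,-.008,60,110))
v=[np.vstack([cv2.resize(cv2.imread(f'pics/side{k}.png')[110:310,180:440],(390,300)),cv2.resize(cv2.imread(f'pics/top{k}.png')[100:290,180:427],(390,300))]) for k in (0,12)]
cv2.imwrite('pics/cmp2.png',np.hstack(v))
E
```

```text
t: 15.15
tcp_pos: [0.5237, -0.0247, 0.2224]
ee_rot: [0.0, 0.709, 0.705, -0.0]
contact_force: [-1.5, 1.2, 0.7]
opening: -0.0001
t: 16.15
tcp_pos: [0.529, -0.0205, 0.222]
ee_rot: [0.001, 0.707, 0.707, 0.0]
contact_force: [-1.1, -0.8, 0.8]
opening: 0.0002
t: 17.15
tcp_pos: [0.3278, 0.3415, 0.2328]
ee_rot: [0.0, 0.707, 0.707, 0.001]
contact_force: [1.5, 0.1, -0.7]
opening: -0.0004
side [288.8516129  177.48387097] [(np.float64(0.43175487465181056), np.float64(85.0)), (np.float64(0.42699724517906334), np.float64(86.0)), (np.float64(0.425414364640884), np.float64(87.0))]
top [277.98734177 183.24050633] [(np.float64(0.5766423357664233), np.float64(86.0)), (np.float64(0.5766423357664233), np.float64(85.0)), (np.float64(0.5766423357664233), np.float64(83.0))]
```

View pics/cmp2.png

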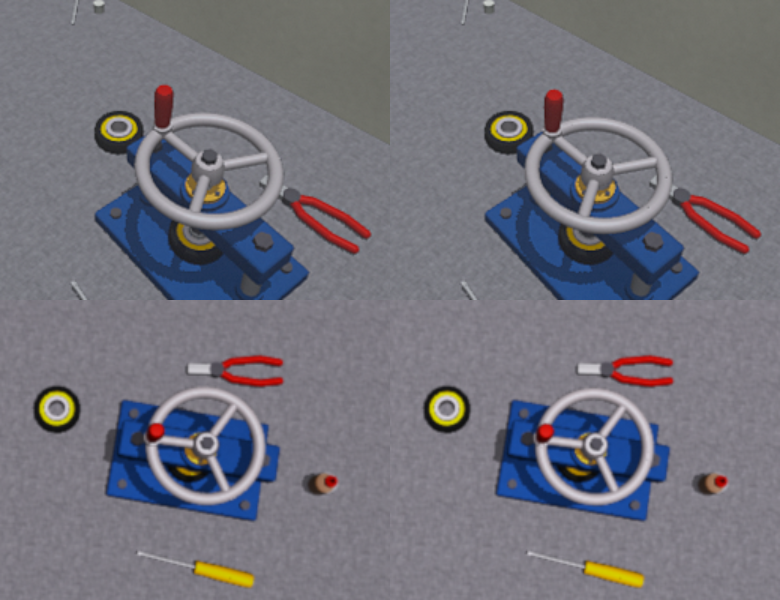

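The handle is now back at 85–86° (it started at about 85°), the wheel has sunk, the bench items have not moved and the hand is clear. I'll hand it in.

```bash
python3 -c "
from plant import ctrl
print(ctrl.close_job())"
```

```text
the job is handed in; nothing more can be done
None
```

I pushed the hand wheel clockwise through one full turn by its handle, using the shut fingertips without gripping. The hand is withdrawn and the job is handed in, at about 17 s of the 58 s allowed.

- **Wheel angle:** After the first pass the handle was about 3–4° short, so I went back and nudged it. The last pictures put it at 85–86°, against about 85° at the start. The fits in the fixed side and top views are good to a few degrees, and the tolerance is 9°.
- **Push force:** Every reading between moves was about 5 N or less. Peaks within a move were not recorded.
- **Bearing:** I did not measure its depth directly. One full turn sinks the pad 8 mm, which works out to flush, and the wheel can be seen to have sunk.
- **Bench items:** Bottle, spare wheel, screwdriver and pliers look unmoved next to the first pictures. One network report for the bottle in the top view, (317.6, 272.6), lay on the screwdriver; the picture shows the bottle where it was.

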